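Fill the spice row and pin the rack's guard bar

TASK

Stand the spice jar from the counter in the gap between the two jars on the rack's upper tier so that the three make one neat row. Then swing the rack's guard bar shut across their front, and push the headed steel pin from its stand down through the clamp's fork and the bar's lug until its flange seats on the fork. Leave the other things alone.

Things in the scene. Friction and masses are not known exactly. Their poses are not given: they have to be found in the camera images.
- rack: Fixed chrome wire rack, two tiers, 125 (x) x 270 mm (y). Origin: centre of its underside on the counter; z up, front faces -x (the robot). Tier tops 120 and 35 mm above the counter. 12 mm posts at x +-55, y +-130 mm: front 154 mm high, rear 169 mm with a thin rail at 155 mm. The jar row stands on x = 0 of the rack; the guard bar shuts on x = -80 mm.
- jar: Square white plastic spice jar with a grey flip-top cap, 44 x 44 mm, 85 mm tall (cap from 68 mm up, 42 mm square), 80 to 170 g, loose. Origin: centre of its underside; z up, x and y across its flat sides. The one to be placed; it starts on the counter beside the rack, left or right.
- row_jar_a: Square white plastic spice jar with a grey flip-top cap, 44 x 44 mm, 85 mm tall (cap from 68 mm up, 42 mm square), 80 to 170 g, loose. Origin: centre of its underside; z up, x and y across its flat sides. Already on the upper tier, the right-hand (-y) one of the row, square to the rack. The jar's place in the gap is 56 mm along this jar's +y, in line with it.
- row_jar_b: Square white plastic spice jar with a grey flip-top cap, 44 x 44 mm, 85 mm tall (cap from 68 mm up, 42 mm square), 80 to 170 g, loose. Origin: centre of its underside; z up, x and y across its flat sides. Already on the upper tier, the left-hand one, 112 mm along +y from row_jar_a's centre (a gap of 68 mm between their faces).
- gate (a joint): Guard bar's upright hinge at the rack's front left post (rack frame x -80, y +130 mm). 0 rad = shut against its stop, parallel to the rack's front, lug inside the fork, holes in line; grows as the bar's free right (-y) end swings out to the robot. Starts 0.22 to 0.42; stays where left (light friction, under 1 N).
- bar_mid (a point): Point on the guard bar's centre line, 170 mm from the hinge axis; the bar is a level steel rod of 10 mm diameter with its centre 148 mm above the counter.
- lug_hole (a point): Centre of the upper mouth of the hole in the bar's lug (a 28 x 28 x 8 mm steel plate at the bar's free end, 260 mm from the hinge axis), 152 mm above the counter; hole 14.4 mm.
- fork_top (a point): Upper mouth of the fork's hole, 162 mm up; axes as the rack's. Fork: grey clamp on the rack's front right post, two level plates 34 x 34 x 8 mm, 12 mm apart, open to the robot, 14.4 mm holes in line, lower face 28 mm below this point. Under it a spring catch bears on the shank: the last 10 mm need a push of 3 to 10 N; a pin merely dropped in stops short.
- pin: Steel headed pin, 86 mm long, 70 g, standing upright (z up) in the stand. Origin: centre of its lower tip. Shank 12 mm diameter, tapering to 5 mm over the lowest 10 mm; at 54 mm a flange 24 mm across and 4 mm thick; above it a round grip 18 mm across and 28 mm tall (58 to 86 mm).
- pin_seat (a point): Centre of the underside of the pin's flange, 54 mm above its tip. Seated, it coincides with fork_top.
- pin_stand: Fixed black plastic block, 50 x 50 mm and 60 mm tall, with a 16 mm upright hole that holds the pin, flange resting on top. Origin: centre of its underside. On the other side of the rack from the jar.
- mug: White ceramic mug, 80 mm across, 90 mm tall, on the counter left of the rack; leave alone. Origin: centre of its underside.
- dabba: Round lidded steel masala dabba, 96 mm across, 66 mm tall, on the lower tier; leave alone. Origin: centre of its underside.
- tongs: Small bamboo tongs, about 155 x 40 x 14 mm, lying on the counter right of the rack; leave alone. Origin: middle of the underside.

How it is judged:
On the way, in this order (a step that is already met when the one before it is completed fails the run):
1. the jar stands upright in the gap of the row and is let go (within 8 mm of its place, square within 0.15 rad), before the bar is shut (x of jar in the frame of row_jar_a between -0.008 and 0.008 m and y of jar in the frame of row_jar_a between 0.048 and 0.064 m and z of jar in the frame of row_jar_a between -0.004 and 0.004 m and angle between jar's own z axis and vertical below 0.06 rad and (angle between the x axis of jar and the x axis of row_jar_a, either way round below 0.15 rad or angle between the x axis of jar and the y axis of row_jar_a, either way round below 0.15 rad) and contact force between the fingers and jar below 0.1 N and value of joint gate above 0.1 rad), for 0.2 s.
2. the guard bar is swung shut (within 0.025 rad) (value of joint gate below 0.025 rad), for 0.2 s.
3. the pin is pushed home with the fingers still on it: flange within 2.5 mm of the fork's top face, bar shut (z of pin_seat in the frame of fork_top between -0.0025 and 0.0025 m and horizontal distance between pin_seat and fork_top below 0.004 m and angle between pin's own z axis and vertical below 0.1 rad and value of joint gate below 0.025 rad and contact force between the fingers and pin above 0.5 N), for 0.1 s.
At the end, for the whole second after the job is handed in: Jar upright between the two row jars, within 8 mm of the gap's middle and the row's line, square within 0.15 rad; bar shut within 0.025 rad; pin upright through fork and lug, flange within 2.5 mm of the fork's top and 4 mm of the hole's axis; pin and jar released, at rest (x of jar in the frame of row_jar_a between -0.008 and 0.008 m and y of jar in the frame of row_jar_a between 0.048 and 0.064 m and z of jar in the frame of row_jar_a between -0.004 and 0.004 m and angle between jar's own z axis and vertical below 0.06 rad and (angle between the x axis of jar and the x axis of row_jar_a, either way round below 0.15 rad or angle between the x axis of jar and the y axis of row_jar_a, either way round below 0.15 rad) and z of pin_seat in the frame of fork_top between -0.0025 and 0.0025 m and horizontal distance between pin_seat and fork_top below 0.004 m and angle between pin's own z axis and vertical below 0.1 rad and value of joint gate below 0.025 rad and contact force between the fingers and jar below 0.1 N and contact force between the fingers and pin below 0.1 N and linear speed of each of pin, jar below 0.02 m/s); the robot touches nothing.
It fails at once if a jar of the row is shifted by more than 12 mm or tipped (distance of any of row_jar_a, row_jar_b from where it was at the start of the episode above 0.012 m or angle between any of row_jar_a, row_jar_b's own z axis and vertical above 0.2 rad).
It fails at once if the mug, the dabba or the tongs are shifted by more than 20 mm (distance of any of mug, dabba, tongs from where it was at the start of the episode above 0.02 m).
It also fails if it takes over 72 s, if anything falls off the work surface, if the arm or the gripper's body presses on something with over 40 N, if the wrist force passes 120 N, or if a joint passes its speed limit or range.

ROBOT

A 6-joint arm with a two-finger parallel gripper is mounted at the origin on the work surface. World frame = base frame: x ahead of the robot, y to its left, z up, the work surface at z = 0. Lengths are in m, angles in rad, forces in N, time in s.
With the tool pointing down it reaches from about 0.35 to 0.775 m from the base axis. Payload 5.5 kg.
Tool frame: the origin (TCP) lies midway between the tips of the shut fingers; the grasp point (between the pads) lies grasp_offset behind it (grasp_offset is the distance from the TCP to the grasp point, in m); z points along the fingers, y is the line along which they close (so a half turn about z gives the same grasp; the last joint's range is limited). The gripper opens to 85 mm and grips with 20 to 120 N. Pads are 22 mm wide; open, the fingers measure 114 mm over their backs; the gripper's body (76 mm by 85 mm) begins 54 mm behind the grasp point. The pads swing forward as they close: fully open they stand 13 mm farther back than shut.
Start: joints at [-0.14, 0.313, 0.046, 1.304, 0, 1.431], TCP at [0.575, -0, 0.231] pointing down, gripper open.
Joint ranges: [-2.76, 2.76], [-0.86, 1.69], [-1.03, 1.26], [-2.2, 2.34], [-1.47, 1.5], [-3.14, 3.14]. Speed limits (rad/s): [2.57, 2.57, 3.14, 3.14, 3.14, 3.14].

INTERFACE

Orientations are given as a unit quaternion [w, x, y, z].
In Python, from workcell import * gives the robot as it stands.
- The arm moves only by the tool step_arm, never from a script. Its argument "deltas" is a list of rows, each a list of 7 numbers: the shift along the world's x, y, z in mm, then the turn, a rotation vector about the world's x, y, z in degrees, then the gripper's target within -1 to 1 (fully open at 1, half-way at 0, shut at -1). A call has 1 to 5 rows; each row shifts and turns the commanded pose from where the row before left it; what a row does not reach is not made up. A row lasts 1/10 s, in which the tool goes at most 50 mm and 8.59 degrees, less where a joint would pass 70% of its speed; a pose out of reach is approached as far as the arm can. A call is refused whole if a number of a shift passes 50 or a number of a turn 8.59, either way. A call with a gripper value outside its range is refused whole. The fingers move at their own pace and stop on an object; "newtons" is the grip in N (left out, the last holds). Time passes only in rows, so rows that do not move let the fingers close. It gives the time, the measured TCP pose, the force, the opening and the grip force at its end, in the units of the state.
- get_state(): the state, without advancing time (a new reading comes with each control period).
- read_camera(name): name is "scene" or "side" or "wrist"; returns a dict with "image" (384x512x3 uint8, red, green, blue), "z_map" (384x512 float32, m along the optical axis (not along the pixel's ray), 0 where there is no reading), "K" (3x3 intrinsics, pixels), "world_from_camera" (4x4, takes a point from camera to world coordinates). Camera axes: x right, y down, z forward; pixel columns grow to the right and rows downward; lengths in m; the calibration is good to about 2 mm. A picture is of the moment at which its call begins.
- hand_in(): hands the job in; it is judged then, once.
The state is a dict: "clock": time; "joint_pos": joint angles; "qvel": joint speeds; "tau": joint torques, N m; "tcp_pos": TCP position; "orientation": TCP orientation; "wrist_force": force on the tool from outside, world axes, zero at the start; "ft_torque": the same for the moment, N m; "finger_gap": finger opening in m; "grip_force": force on a finger pad.
Only numpy, scipy, OpenCV 4.12 (cv2) and the standard library are available. Lean on these libraries where they do the work, as an engineer would, in place of code of your own. Each camera call takes 0.05 s, during which the arm holds its last target. There are 200 camera calls.

## Working session

There is one attempt and no reset: what is moved stays moved. The work goes in short steps, Python scripts to look and compute and a tool call to move; the robot and the scene stay as the last step left them, time stands still between calls to the robot, and variables do not carry over. Pictures are saved under pics/ and viewed, at most 13 in all, crops included, and the job is handed in when it is done.

Besides the shell and the picture viewer there is one more tool, called by a JSON object that holds its "fn" and its "kwargs". step_arm: Moves the arm, as the interface text tells. Its arguments: {"type":"object","properties":{"deltas":{"type":"array","items":{"type":"array","items":{"type":"number"}}},"newtons":{"type":"number"}},"required":["deltas"]}

```bash
mkdir -p pics; cat > h.py <<'E'
from workcell import *
import numpy as np, cv2
def cam(n,save=None):
    c=read_camera(n)
    if save: cv2.imwrite('pics/'+save+'.png',c['image'][:,:,::-1])
    z=c['z_map'];K=c['K'];v,u=np.indices(z.shape)
    p=np.stack([(u-K[0,2])/K[0,0]*z,(v-K[1,2])/K[1,1]*z,z],-1)
    T=c['world_from_camera'];P=p@T[:3,:3].T+T[:3,3];P[z==0]=np.nan
    return c,P
E
python3 - <<'E'
from h import *
st=get_state();print(st)
a=[cam(n,'a_'+n) for n in('scene','side')]
for n,(c,P) in zip(('scene','side'),a):
    np.save(n+'.npy',P);np.save(n+'_img.npy',c['image']);print(n,c['K'].round(1).tolist(),c['world_from_camera'].round(3).tolist())
im=np.hstack([a[0][0]['image'],a[1][0]['image']])
E
```

```text
{'clock': 0.0, 'joint_pos': array([-1.39593585e-01,  3.14024351e-01,  4.49921078e-02,  1.30360109e+00,
        8.21606312e-06,  1.43119564e+00]), 'qvel': array([-2.37215854e-04, -5.16822748e-04, -1.53858288e-03,  1.72803565e-03,
        5.02495791e-05,  6.56950018e-05]), 'tau': array([-2.90074182e-03, -4.80629075e+01,  2.98531097e+01,  1.95313990e-02,
       -3.83516899e-04, -4.27451073e-05]), 'tcp_pos': array([5.74495218e-01, 6.74763498e-05, 2.30400615e-01]), 'orientation': array([-7.36006206e-04,  7.07103976e-01,  7.07108990e-01, -5.49510236e-04]), 'wrist_force': array([ 0.15261296, -0.18334431, -0.45580262]), 'ft_torque': array([ 0.02129756, -0.04134641, -0.00137115]), 'grip_force': 0.0, 'finger_gap': 0.085333565547448}
scene [[443.2, 0.0, 254.1], [0.0, 443.2, 193.9], [0.0, 0.0, 1.0]] [[0.193, 0.763, -0.616, 1.369], [0.981, -0.152, 0.12, -0.145], [-0.002, -0.628, -0.778, 1.149], [0.0, 0.0, 0.0, 1.0]]
side [[489.4, 0.0, 260.0], [0.0, 489.4, 191.1], [0.0, 0.0, 1.0]] [[0.833, -0.319, 0.451, -0.027], [-0.552, -0.51, 0.66, -0.859], [0.02, -0.799, -0.601, 0.903], [0.0, 0.0, 0.0, 1.0]]
```

View pics/a_scene.png

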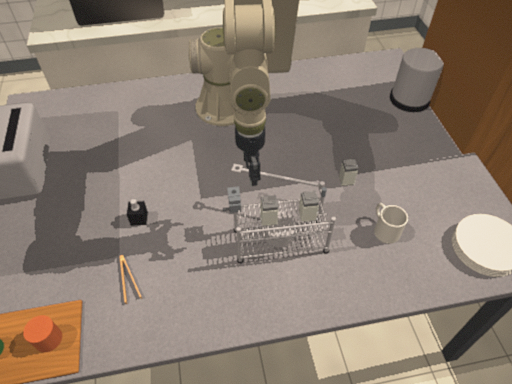

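View pics/a_side.png

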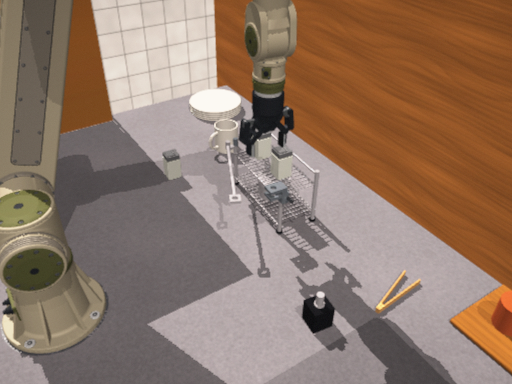

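```bash
python3 -c "
import workcell;print([(k,getattr(workcell,k)) for k in dir(workcell) if k[0]!='_'])"
```

```text
[('MotionError', <class 'workcell.MotionError'>), ('get_state', <function make.<locals>.<lambda> at 0x7fbd954b45e0>), ('grasp_offset', 0.0187), ('hand_in', <function connect.<locals>.done at 0x7fbd9542b7e0>), ('read_camera', <function make.<locals>.drawn_camera at 0x7fbd954b40e0>)]
```

The scene view shows the jar at (349,172), the row jars at (269,208) and (310,205), and the pin stand at (137,212). The lug is at (237,169), the fork at (234,196) and the hinge at (322,185). The side view agrees. Next I'll turn these into positions.

```bash
python3 - <<'E'
import numpy as np,cv2
def blob(P,box,zl,zh,name):
    u0,u1,v0,v1=box;Q=P[v0:v1,u0:u1].reshape(-1,3);Q=Q[(Q[:,2]>zl)&(Q[:,2]<zh)]
    if len(Q)<4:print(name,len(Q));return
    r=cv2.minAreaRect((Q[:,:2]*1000).astype(np.float32))
    print(name,len(Q),'rect c',np.round(r[0],1),'sz',np.round(r[1],1),'ang',round(r[2],1),'mean',(Q.mean(0)*1000).round(1),'zmed',round(np.median(Q[:,2])*1000,1))
S=np.load('scene.npy');D=np.load('side.npy')
blob(S,(335,365,150,190),.08,.09,'jar S');blob(D,(158,188,145,182),.08,.09,'jar D')
blob(S,(258,284,185,235),.199,.212,'rowA S');blob(D,(266,298,140,182),.199,.212,'rowA D')
blob(S,(298,325,185,230),.199,.212,'rowB S');blob(D,(250,275,125,160),.199,.212,'rowB D')
blob(S,(120,160,190,235),.10,.125,'pin grip S');blob(D,(295,340,285,335),.10,.125,'pin grip D')
blob(S,(120,160,190,235),.055,.063,'stand S');blob(D,(295,340,285,335),.055,.063,'stand D')
blob(S,(222,245,182,212),.157,.167,'fork S');blob(D,(258,292,175,205),.157,.167,'fork D')
blob(S,(228,246,160,178),.143,.158,'lug S');blob(D,(226,246,190,206),.143,.158,'lug D')
blob(S,(245,315,165,185),.143,.158,'bar S');blob(D,(222,240,140,192),.143,.158,'bar D')
blob(S,(314,330,178,200),.12,.18,'hinge S')
blob(S,(375,412,200,245),.08,.095,'mug S');blob(D,(205,245,115,155),.08,.095,'mug D')
blob(S,(232,250,220,235),.150,.175,'rear right post');blob(S,(322,338,212,226),.15,.175,'rear left post')
E
```

```text
jar S 126 rect c [461.6 350.8] sz [43.6 45.2] ang 88.1 mean [464.1 350.7  84.6] zmed 84.9
jar D 98 rect c [459.5 347.9] sz [45.2 41.5] ang 87.3 mean [458.8 348.7  83.1] zmed 83.0
rowA S 201 rect c [652.3  35.9] sz [41.9 45.1] ang 86.8 mean [654.9  35.5 204.6] zmed 204.7
rowA D 132 rect c [650.3  35.9] sz [47.3 43.4] ang 88.0 mean [647.4  31.6 202.9] zmed 202.6
rowB S 196 rect c [660.6 147.4] sz [43.5 43.2] ang 88.2 mean [662.4 146.7 204.5] zmed 204.5
rowB D 41 rect c [654.9 101.1] sz [123.   38.3] ang 83.3 mean [650.3 114.1 202.2] zmed 202.0
pin grip S 0
pin grip D 0
stand S 141 rect c [ 488.2 -345.4] sz [51.  54.7] ang 82.5 mean [ 492.6 -345.    60.3] zmed 60.8
stand D 331 rect c [ 485.8 -346.6] sz [51.2 52.6] ang 79.3 mean [ 481.8 -349.8   59.2] zmed 59.3
fork S 165 rect c [573.5 -49.5] sz [33.9 53.8] ang 86.0 mean [577.  -49.6 162.8] zmed 163.2
fork D 176 rect c [572.2 -49.5] sz [38.4 50.5] ang 86.6 mean [571.7 -50.9 160.7] zmed 160.8
lug S 87 rect c [473.  -19.8] sz [42.4 29.9] ang 52.7 mean [472.  -20.2 151.9] zmed 152.5
lug D 115 rect c [472.  -15.2] sz [48.5 27.5] ang 59.1 mean [467.7 -20.4 150. ] zmed 150.4
bar S 194 rect c [527.4  94.7] sz [211.9  14.8] ang 63.0 mean [535.6 109.1 152. ] zmed 152.5
bar D 204 rect c [532.8 110.7] sz [246.7  32.2] ang 58.1 mean [536.9 114.7 151.2] zmed 151.2
hinge S 126 rect c [592.2 206.6] sz [50.8 26.1] ang 12.7 mean [597.9 205.1 148.9] zmed 151.4
mug S 195 rect c [691.4 406.6] sz [77.9 81.8] ang 58.9 mean [690.4 406.6  87.5] zmed 87.9
mug D 134 rect c [689.7 405.6] sz [86.8 76. ] ang 45.4 mean [689.1 406.1  85.6] zmed 85.6
rear right post 50 rect c [704.2 -46.7] sz [32.6 11.4] ang 80.8 mean [704.9 -51.6 161.6] zmed 159.7
rear left post 49 rect c [722.1 187.9] sz [13.  36.2] ang 11.7 mean [720.7 192.3 162. ] zmed 160.0
```

{"fn": "step_arm", "kwargs": {"deltas": [[-11, 35, 0, 0, 0, 0, 1], [-12, 35, 0, 0, 0, 0, 1], [-11, 35, 0, 0, 0, 0, 1], [-12, 35, 0, 0, 0, 0, 1], [-11, 35, 0, 0, 0, 0, 1]], "newtons": 40}}

```text
clock: 0.6
tcp_pos: [0.5171, 0.1762, 0.2309]
orientation: [-0.0, 0.707, 0.707, -0.0]
wrist_force: [0.6, 0.2, -0.1]
finger_gap: 0.0858
grip_force: 0.0
```

{"fn": "step_arm", "kwargs": {"deltas": [[-11, 35, 0, 0, 0, 0, 1], [-12, 35, 0, 0, 0, 0, 1], [-11, 35, 0, 0, 0, 0, 1], [-12, 35, 0, 0, 0, 0, 1], [-11, 35, -20, 0, 0, 0, 1]]}}

```text
clock: 1.1
tcp_pos: [0.4616, 0.3521, 0.2133]
orientation: [0.001, 0.707, 0.707, 0.002]
wrist_force: [1.6, 0.4, 0.3]
finger_gap: 0.0854
grip_force: 0.0
```

{"fn": "step_arm", "kwargs": {"deltas": [[0, 0, 0, 0, 0, 0, 1], [0, 0, 0, 0, 0, 0, 1]]}}

```text
clock: 1.3
tcp_pos: [0.46, 0.3502, 0.2103]
orientation: [-0.0, 0.706, 0.708, -0.001]
wrist_force: [-0.7, -0.3, -0.3]
finger_gap: 0.0856
grip_force: 0.0
```

```bash
python3 - <<'E'
from h import *
c,P=cam('wrist','b_wrist');s=get_state();print(s['tcp_pos'],s['orientation'])
print(c['world_from_camera'].round(3).tolist(),c['K'][0])
Q=P.reshape(-1,3);Q=Q[(Q[:,2]>.078)&(Q[:,2]<.09)&(abs(Q[:,0]-.46)<.06)&(abs(Q[:,1]-.35)<.06)]
print(len(Q),cv2.minAreaRect((Q[:,:2]*1000).astype(np.float32)),np.median(Q[:,2]) if len(Q) else 0)
E
```

```text
[0.46074727 0.34966129 0.21094497] [ 8.36619495e-05  7.06914889e-01  7.07298326e-01 -6.40920425e-04]
[[1.0, 0.002, -0.001, 0.461], [0.002, -0.963, -0.27, 0.418], [-0.002, 0.27, -0.963, 0.354], [0.0, 0.0, 0.0, 1.0]] [310.5404634    0.         255.60969327]
2142 ((461.997314453125, 351.85992431640625), (42.15212631225586, 41.97058868408203), 85.64804077148438) 0.08533861032823986
```

View pics/b_wrist.png

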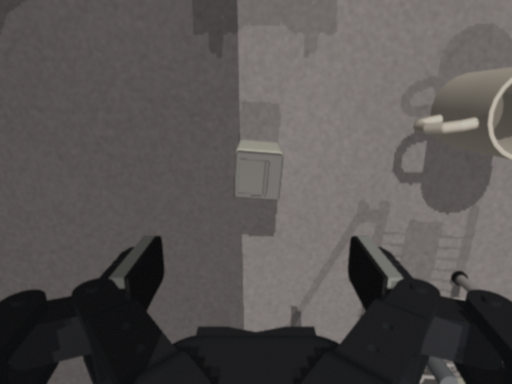

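The wrist view shows the jar's cap at (258,172), sitting clear between the open fingers. It measures 42 x 42 mm at z 85, centred at (462, 352) with a yaw of about -4.4°.

{"fn": "step_arm", "kwargs": {"deltas": [[1, 2, -35, 0, 0, -4.4, 1], [0, 0, -40, 0, 0, 0, 1], [0, 0, -40, 0, 0, 0, 1], [0, 0, -40, 0, 0, 0, 1], [0, 0, -20, 0, 0, 0, 1]]}}

```text
clock: 1.85
tcp_pos: [0.4612, 0.3494, 0.0334]
orientation: [-0.0, 0.735, 0.679, -0.002]
wrist_force: [-0.8, -0.1, 0.8]
finger_gap: 0.0854
grip_force: 0.0
```

{"fn": "step_arm", "kwargs": {"deltas": [[0, 0, 0, 0, 0, 0, 1], [0, 0, 0, 0, 0, 0, -1], [0, 0, 0, 0, 0, 0, -1], [0, 0, 0, 0, 0, 0, -1], [0, 0, 0, 0, 0, 0, -1]]}}

```text
clock: 2.35
tcp_pos: [0.4636, 0.3527, 0.0385]
orientation: [0.001, 0.734, 0.679, 0.002]
wrist_force: [0.1, -1.4, 6.4]
finger_gap: 0.0438
grip_force: 42.1
```

{"fn": "step_arm", "kwargs": {"deltas": [[0, 0, 0, 0, 0, 0, -1], [0, 0, 0, 0, 0, 0, -1], [0, 0, 10, 0, 0, 0, -1], [0, 0, 30, 0, 0, 0, -1], [0, 0, 40, 0, 0, 0, -1]]}}

```text
clock: 2.85
tcp_pos: [0.4602, 0.3511, 0.1157]
orientation: [-0.001, 0.734, 0.68, -0.002]
wrist_force: [0.8, 0.5, -1.9]
finger_gap: 0.0434
grip_force: 41.1
```

{"fn": "step_arm", "kwargs": {"deltas": [[0, 0, 45, 0, 0, 0, -1], [0, 0, 45, 0, 0, 0, -1], [0, 0, 45, 0, 0, 0, -1], [19, -26, 30, 0, 0, 0, -1], [19, -26, 0, 0, 0, 0, -1]]}}

```text
clock: 3.35
tcp_pos: [0.5017, 0.301, 0.2879]
orientation: [0.002, 0.733, 0.68, 0.005]
wrist_force: [0.8, 0.3, -0.8]
finger_gap: 0.0433
grip_force: 41.3
```

{"fn": "step_arm", "kwargs": {"deltas": [[19, -26, 0, 0, 0, 0, -1], [20, -26, 0, 0, 0, 0, -1], [19, -26, 0, 0, 0, 0, -1], [19, -26, 0, 0, 0, 0, -1], [20, -26, 0, 0, 0, 0, -1]]}}

```text
clock: 3.85
tcp_pos: [0.5972, 0.169, 0.282]
orientation: [-0.0, 0.734, 0.68, 0.0]
wrist_force: [0.5, 0.2, -3.0]
finger_gap: 0.0437
grip_force: 41.3
```

{"fn": "step_arm", "kwargs": {"deltas": [[20, -26, 0, 0, 0, 0, -1], [20, -26, 0, 0, 0, 0, -1], [19, -26, 0, 0, 0, 0, -1], [0, 0, 0, 0, 0, 0, -1], [0, 0, 0, 0, 0, 0, -1]]}}

```text
clock: 4.35
tcp_pos: [0.6559, 0.0913, 0.2812]
orientation: [-0.0, 0.734, 0.679, -0.0]
wrist_force: [-0.4, -0.3, -1.4]
finger_gap: 0.0431
grip_force: 41.4
```

```bash
python3 - <<'E'
from h import *
c,P=cam('wrist','c_wrist');s=get_state();print(s['tcp_pos'],s['orientation'],s['finger_gap'])
for n,y in (('A',.036),('B',.147)):
    Q=P.reshape(-1,3);Q=Q[(Q[:,2]>.199)&(Q[:,2]<.211)&(abs(Q[:,0]-.655)<.04)&(abs(Q[:,1]-y)<.03)]
    if len(Q)>4:print(n,len(Q),cv2.minAreaRect((Q[:,:2]*1000).astype(np.float32)),np.median(Q[:,2]))
for nm in('scene','side'):
  c,P=cam(nm,'c_'+nm)
  for n,x,y,z in (('A',.652,.036,.205),('B',.66,.147,.205),('J',.656,.092,.329)):
    Q=P.reshape(-1,3);Q=Q[(abs(Q[:,2]-z)<.006)&(abs(Q[:,0]-x)<.035)&(abs(Q[:,1]-y)<.03)]
    if len(Q)>4:print(nm,n,len(Q),cv2.minAreaRect((Q[:,:2]*1000).astype(np.float32)),np.median(Q[:,2]))
E
```

```text
[0.6555619  0.09213592 0.28144119] [-3.63941191e-04  7.33806158e-01  6.79358795e-01 -1.30168807e-04] 0.04363981894327267
B 3662 ((660.2501831054688, 147.30384826660156), (42.03483581542969, 42.02218246459961), 86.09178161621094) 0.2053618051635843
scene A 202 ((654.0337524414062, 35.90591049194336), (42.15354919433594, 46.71232223510742), 85.70193481445312) 0.20461535346920445
scene B 195 ((660.5885009765625, 147.76210021972656), (42.64958190917969, 45.21876907348633), 86.51454162597656) 0.20441675536347004
scene J 67 ((656.9732055664062, 79.289306640625), (29.548385620117188, 55.24346160888672), 61.463253021240234) 0.32746695033382556
side A 140 ((649.524658203125, 36.43560791015625), (44.9099006652832, 41.66022872924805), 84.89691162109375) 0.20297625526424368
side B 112 ((657.3517456054688, 148.57595825195312), (41.49272918701172, 46.478023529052734), 0.29779887199401855) 0.2031589603529289
side J 158 ((654.9907836914062, 88.18351745605469), (67.09548950195312, 43.009342193603516), 10.151846885681152) 0.32692760326165554
```

View pics/c_wrist.png

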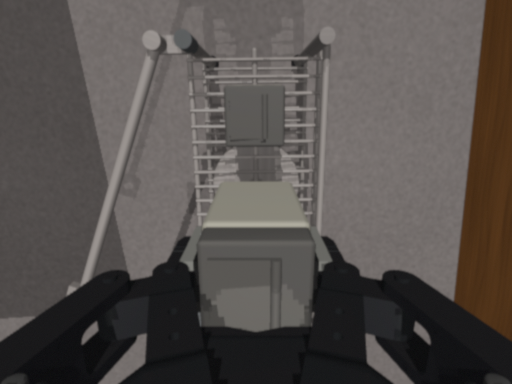

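The wrist view shows row_jar_b's cap at (255,115) and the held jar's cap at (257,280), level and square in the fingers. I'll measure the held jar's offset from the same view.

```bash
python3 - <<'E'
from h import *
c,P=cam('wrist');s=get_state();print(s['tcp_pos'])
R=P[228:328,195:315].reshape(-1,3);print(np.nanpercentile(R[:,2],[5,50,95]))
zt=np.nanmedian(R[:,2]);Q=R[abs(R[:,2]-zt)<.003]
print(len(Q),cv2.minAreaRect((Q[:,:2]*1000).astype(np.float32)),zt)
E
```

```text
[0.65538605 0.09305786 0.28183685]
[0.31875052 0.32819857 0.33070748]
9999 ((656.4161376953125, 95.86155700683594), (36.45470428466797, 42.0330924987793), 85.72357177734375) 0.3281985688808957
```

```bash
python3 - <<'E'
from h import *
c,P=cam('wrist');s=get_state();print(s['tcp_pos'])
R=P[235:322,210:305].reshape(-1,3)
R=R[np.isfinite(R[:,2])];A=np.c_[R[:,:2]-R[:,:2].mean(0),np.ones(len(R))]
for _ in range(4):
    k=np.linalg.lstsq(A,R[:,2],rcond=None)[0];r=R[:,2]-A@k;m=abs(r)<max(.002,1.5*r.std());R=R[m];A=A[m]
print('slope x,y',k,len(R),R[:,1].min(),R[:,1].max())
b=P[200:345,190:320].reshape(-1,3)
b=b[b[:,2]>.30]
print(np.nanpercentile(b[:,1],[.5,99.5]),np.nanpercentile(b[:,0],[.5,99.5]))
for v in range(180,345,8):print(v,P[v,257].round(4))
E
```

```text
[0.65543549 0.09308374 0.28180249]
slope x,y [-0.06287169 -0.05921577  0.32885079] 7201 0.07992171133179694 0.1150188831492944
[0.07863864 0.11550663] [0.63177008 0.68127904]
180 [0.6568 0.082  0.118 ]
188 [0.6586 0.114  0.2619]
196 [0.6586 0.1142 0.2773]
204 [0.6585 0.1141 0.2896]
212 [0.6585 0.1146 0.3016]
220 [0.6584 0.1143 0.31  ]
228 [0.6583 0.1131 0.3153]
236 [0.6583 0.1141 0.3248]
244 [0.6582 0.1123 0.3275]
252 [0.658  0.11   0.3288]
260 [0.6578 0.1076 0.3301]
268 [0.6576 0.1043 0.3296]
276 [0.6574 0.1016 0.3304]
284 [0.6571 0.0985 0.3304]
292 [0.6569 0.095  0.3299]
300 [0.6567 0.0925 0.3311]
308 [0.6564 0.0889 0.3306]
316 [0.6561 0.0844 0.3291]
324 [0.6559 0.0816 0.3299]
332 [0.6572 0.1014 0.3572]
340 [0.6574 0.1038 0.3627]
```

The held jar is upright. Its front face is at y 114.2 mm, which puts its centre at about (656.5, 92.2), and the target is (656.3, 91.4). I'll lower it 124 mm.

{"fn": "step_arm", "kwargs": {"deltas": [[0, -1, -25, 0, 0, 0, -1], [0, 0, -25, 0, 0, 0, -1], [0, 0, -25, 0, 0, 0, -1], [0, 0, -20, 0, 0, 0, -1], [0, 0, -15, 0, 0, 0, -1]]}}

```text
clock: 5.1
tcp_pos: [0.6549, 0.0919, 0.17]
orientation: [-0.001, 0.733, 0.68, -0.001]
wrist_force: [0.7, 0.2, -1.3]
finger_gap: 0.0433
grip_force: 41.4
```

{"fn": "step_arm", "kwargs": {"deltas": [[0, 0, -8, 0, 0, 0, -1], [0, 0, -3, 0, 0, 0, -1], [0, 0, -2, 0, 0, 0, -1], [0, 0, 0, 0, 0, 0, -1], [0, 0, 0, 0, 0, 0, -1]]}}

```text
clock: 5.6
tcp_pos: [0.6566, 0.0911, 0.1593]
orientation: [0.001, 0.734, 0.679, 0.001]
wrist_force: [0.1, 0.6, -1.6]
finger_gap: 0.0436
grip_force: 41.4
```

{"fn": "step_arm", "kwargs": {"deltas": [[0, 0, -1, 0, 0, 0, -1], [0, 0, -1, 0, 0, 0, -1], [0, 0, 0, 0, 0, 0, -1]]}}

```text
clock: 5.9
tcp_pos: [0.6566, 0.0909, 0.1585]
orientation: [0.001, 0.734, 0.679, 0.001]
wrist_force: [-2.7, -1.0, 6.4]
finger_gap: 0.0433
grip_force: 42.3
```

Contact. Release with a partial opening, then rise.

{"fn": "step_arm", "kwargs": {"deltas": [[0, 0, 0, 0, 0, 0, 0.1], [0, 0, 0, 0, 0, 0, 0.2], [0, 0, 0, 0, 0, 0, 0.3], [0, 0, 0, 0, 0, 0, 0.3], [0, 0, 0, 0, 0, 0, 0.3]]}}

```text
clock: 6.4
tcp_pos: [0.656, 0.091, 0.1561]
orientation: [-0.0, 0.734, 0.679, -0.0]
wrist_force: [-0.7, -0.2, 0.5]
finger_gap: 0.0555
grip_force: 0.0
```

{"fn": "step_arm", "kwargs": {"deltas": [[0, 0, 10, 0, 0, 0, 0.3], [0, 0, 25, 0, 0, 0, 0.3], [0, 0, 35, 0, 0, 0, 0.3], [0, 0, 35, 0, 0, 0, 0.3], [0, 0, 0, 0, 0, 0, 0.3]]}}

```text
clock: 6.9
tcp_pos: [0.6584, 0.0911, 0.2683]
orientation: [0.003, 0.734, 0.679, 0.004]
wrist_force: [1.2, -0.3, 0.5]
finger_gap: 0.0558
grip_force: 0.0
```

```bash
python3 - <<'E'
from h import *
s=get_state();print(s['tcp_pos'],s['finger_gap'])
for nm in('wrist','scene','side'):
  c,P=cam(nm,'d_'+nm)
  for n,x,y,z in (('A',.652,.036,.205),('B',.66,.147,.205),('J',.656,.092,.205)):
    Q=P.reshape(-1,3);Q=Q[(abs(Q[:,2]-z)<.006)&(abs(Q[:,0]-x)<.035)&(abs(Q[:,1]-y)<.028)]
    if len(Q)>4:print(nm,n,len(Q),cv2.minAreaRect((Q[:,:2]*1000).astype(np.float32)),np.median(Q[:,2]))
  if nm!='wrist':
    Q=P.reshape(-1,3);Q=Q[(abs(Q[:,2]-.162)<.004)&(abs(Q[:,0]-.57)<.04)&(abs(Q[:,1]+.05)<.03)];print('fork',cv2.minAreaRect((Q[:,:2]*1000).astype(np.float32)))
E
```

```text
[0.65836262 0.09108416 0.26828034] 0.0558051754136881
wrist A 2870 ((652.6488647460938, 36.07056427001953), (42.748016357421875, 41.754249572753906), 86.36700439453125) 0.20521873456566259
wrist B 4114 ((660.3443603515625, 147.47805786132812), (41.349117279052734, 42.341346740722656), 85.46900177001953) 0.20539149653791022
wrist J 3409 ((657.3141479492188, 90.26842498779297), (42.23802185058594, 42.08891677856445), 85.52886962890625) 0.20529437082737706
scene A 203 ((652.8663330078125, 36.122344970703125), (42.22846984863281, 45.292625427246094), 86.34397888183594) 0.20480023642425438
scene B 201 ((661.024169921875, 147.83013916015625), (43.221492767333984, 45.034645080566406), 82.02194213867188) 0.20458779040130548
scene J 193 ((657.4583740234375, 89.92289733886719), (42.626800537109375, 43.040733337402344), 85.34280395507812) 0.20489279839501928
fork ((575.1146850585938, -49.258724212646484), (32.97789001464844, 52.50424575805664), 85.36298370361328)
side A 138 ((650.628662109375, 36.11172103881836), (44.64630126953125, 44.7164421081543), 86.17628479003906) 0.20341199947927874
side B 118 ((657.7989501953125, 146.18861389160156), (45.50039291381836, 41.64663314819336), 86.59248352050781) 0.20287968059758738
side J 134 ((654.4966430664062, 89.90198516845703), (46.76447677612305, 47.151126861572266), 81.14056396484375) 0.20279491122883636
fork ((573.4370727539062, -49.09235763549805), (37.820106506347656, 53.713321685791016), 88.8670654296875)
```

View pics/d_scene.png

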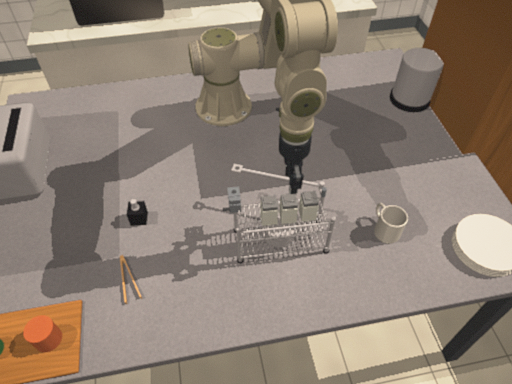

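The scene view shows the three jars in one row at (269,208), (289,207) and (310,205). The bar is still open, with its lug at (237,168). The jar is within about 2 mm of its place, so I'll push the bar next.

{"fn": "step_arm", "kwargs": {"deltas": [[-40, -10, 0, 0, 0, 0, -1], [-45, -10, 0, 0, 0, 0, -1], [-45, -10, 0, 0, 0, 0, -1], [-45, -10, 0, 0, 0, 0, -1], [-42, -11, 0, 0, 0, 0, -1]]}}

```text
clock: 7.55
tcp_pos: [0.436, 0.0399, 0.2597]
orientation: [-0.001, 0.734, 0.68, -0.001]
wrist_force: [0.5, -0.6, 0.4]
finger_gap: -0.0001
grip_force: 0.0
```

{"fn": "step_arm", "kwargs": {"deltas": [[0, 0, -40, 0, 0, 0, -1], [0, 0, -40, 0, 0, 0, -1], [0, 0, -40, 0, 0, 0, -1], [0, 0, -4, 0, 0, 0, -1], [0, 0, 0, 0, 0, 0, -1]]}}

```text
clock: 8.05
tcp_pos: [0.4375, 0.0401, 0.1364]
orientation: [-0.001, 0.734, 0.679, -0.001]
wrist_force: [0.9, -0.8, 0.3]
finger_gap: 0.0001
grip_force: 0.0
```

```bash
python3 - <<'E'
from h import *
s=get_state();print(s['tcp_pos'],s['finger_gap'],s['wrist_force'])
c,P=cam('side','e_side')
E
```

```text
[0.43748893 0.0401132  0.13636537] 0.00011636110631545724 [ 0.86957271 -0.79677721  0.288975  ]
```

View pics/e_side.png

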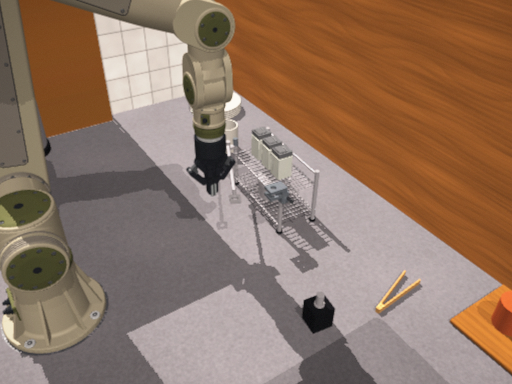

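The side view shows the closed fingers at (211,190), on the robot's side of the bar at (233,175). Push along +x.

{"fn": "step_arm", "kwargs": {"deltas": [[20, 0, 0, 0, 0, 0, -1], [18, 0, 0, 0, 0, 0, -1], [18, 0, 0, 0, 0, 0, -1], [18, 0, 0, 0, 0, 0, -1], [14, 0, 0, 0, 0, 0, -1]]}}

```text
clock: 8.6
tcp_pos: [0.5298, 0.0398, 0.1398]
orientation: [0.002, 0.734, 0.679, 0.001]
wrist_force: [-0.3, 0.2, -0.3]
finger_gap: -0.0002
grip_force: 0.3
```

{"fn": "step_arm", "kwargs": {"deltas": [[6, 0, 0, 0, 0, 0, -1], [5, 0, 0, 0, 0, 0, -1], [4, 0, 0, 0, 0, 0, -1], [3, 0, 0, 0, 0, 0, -1], [0, 0, 0, 0, 0, 0, -1]]}}

```text
clock: 9.1
tcp_pos: [0.5452, 0.04, 0.1375]
orientation: [0.0, 0.734, 0.679, 0.0]
wrist_force: [-0.5, 0.4, 0.3]
finger_gap: 0.0002
grip_force: 0.0
```

```bash
cat > g.py <<'E'
from h import *
s=get_state();print(s['tcp_pos'],s['wrist_force'])
for nm in('scene','side'):
  c,P=cam(nm)
  Q=P.reshape(-1,3);Q=Q[(abs(Q[:,2]-.150)<.006)&(Q[:,0]>.44)&(Q[:,0]<.62)&(Q[:,1]>-.01)&(Q[:,1]<.2)]
  l=cv2.fitLine((Q[:,:2]*1000).astype(np.float32),cv2.DIST_HUBER,0,.01,.01).ravel()
  print(nm,len(Q),'bar x at y=40',l[2]+(40-l[3])*l[0]/l[1],'slope deg',np.degrees(np.arctan(l[0]/l[1])))
E
python3 g.py
```

```text
[0.54519669 0.04003247 0.13751458] [-0.54429167  0.36783593  0.33450797]
scene 241 bar x at y=40 566.3232 slope deg 6.6434765
side 122 bar x at y=40 558.9949 slope deg 6.925576
```

{"fn": "step_arm", "kwargs": {"deltas": [[2, 0, 0, 0, 0, 0, -1], [2, 0, 0, 0, 0, 0, -1], [1, 0, 0, 0, 0, 0, -1], [1, 0, 0, 0, 0, 0, -1], [0, 0, 0, 0, 0, 0, -1]]}}

```text
clock: 9.7
tcp_pos: [0.5512, 0.04, 0.1373]
orientation: [0.0, 0.734, 0.679, 0.0]
wrist_force: [0.4, -0.1, -0.1]
finger_gap: 0.0002
grip_force: 0.0
```

{"fn": "step_arm", "kwargs": {"deltas": [[1, 0, 0, 0, 0, 0, -1], [1, 0, 0, 0, 0, 0, -1], [0, 0, 0, 0, 0, 0, -1]]}}

```text
clock: 10.0
tcp_pos: [0.5532, 0.04, 0.1373]
orientation: [0.0, 0.734, 0.679, 0.0]
wrist_force: [0.2, 0.5, 0.5]
finger_gap: 0.0003
grip_force: 0.0
```

{"fn": "step_arm", "kwargs": {"deltas": [[1, 0, 0, 0, 0, 0, -1], [1, 0, 0, 0, 0, 0, -1], [1, 0, 0, 0, 0, 0, -1], [0, 0, 0, 0, 0, 0, -1]]}}

```text
clock: 10.4
tcp_pos: [0.5539, 0.04, 0.1371]
orientation: [-0.001, 0.734, 0.679, -0.002]
wrist_force: [-6.4, -0.6, 4.6]
finger_gap: 0.0002
grip_force: 3.8
```

```bash
python3 g.py
```

```text
[0.55393754 0.04001694 0.13714397] [-6.37005759 -0.59955381  4.59618448]
scene 240 bar x at y=40 574.1601 slope deg 4.1447678
side 132 bar x at y=40 567.0173 slope deg 4.6092067
```

The bar is against its stop: the push force is 6 N and its slope is 4.1°, parallel to the rack. I'll back off and look at the fork from above.

{"fn": "step_arm", "kwargs": {"deltas": [[-10, 0, 0, 0, 0, 0, -1], [-20, 0, 0, 0, 0, 0, -1], [0, 0, 40, 0, 0, 0, -1], [0, 0, 40, 0, 0, 0, 1], [0, -10, 40, 0, 0, 0, 1]]}}

```text
clock: 11.0
tcp_pos: [0.5254, 0.0307, 0.2585]
orientation: [-0.0, 0.733, 0.68, 0.0]
wrist_force: [1.3, 0.3, -0.5]
finger_gap: 0.0281
grip_force: 0.0
```

{"fn": "step_arm", "kwargs": {"deltas": [[20, -40, 0, 0, 0, 0, 1], [20, -40, 0, 0, 0, 0, 1], [0, 0, 0, 0, 0, 0, 1], [0, 0, 0, 0, 0, 0, 1]]}}

```text
clock: 11.4
tcp_pos: [0.5661, -0.0508, 0.2569]
orientation: [-0.0, 0.734, 0.679, 0.0]
wrist_force: [-0.2, 1.2, -0.9]
finger_gap: 0.0845
grip_force: 0.0
```

```bash
cat > f.py <<'E'
from h import *
import sys
c,P=cam('wrist',sys.argv[1]);s=get_state();print(s['tcp_pos'])
Q=P.reshape(-1,3);m=(abs(Q[:,2]-.162)<.004)&(abs(Q[:,0]-.57)<.06)&(abs(Q[:,1]+.05)<.05)
Q=Q[m];print(len(Q),cv2.minAreaRect((Q[:,:2]*1000).astype(np.float32)),np.median(Q[:,2]))
# top-down map at 0.25mm
O=np.array([.53,-.10]);ij=((Q[:,:2]-O)/.0005).astype(int);M=np.zeros((200,200),np.uint8);M[np.clip(ij[:,0],0,199),np.clip(ij[:,1],0,199)]=255
M=cv2.morphologyEx(M,cv2.MORPH_CLOSE,np.ones((5,5)))
cs,h=cv2.findContours(M,cv2.RETR_CCOMP,cv2.CHAIN_APPROX_NONE)
for k,cc in enumerate(cs):
    if cv2.contourArea(cc)>100:
        (a,b),r=cv2.minEnclosingCircle(cc);print('hole' if h[0][k][3]>=0 else 'outer',O+np.array([b,a])*.0005,'r',r*.0005,'area-r',np.sqrt(cv2.contourArea(cc)/np.pi)*.0005)
E
python3 f.py f_wrist
```

```text
[ 0.56567669 -0.04990771  0.2570138 ]
2437 ((574.726318359375, -49.98344421386719), (34.623748779296875, 49.944339752197266), 86.1820297241211) 0.16351886452876477
outer [ 0.57410366 -0.04968903] r 0.029404464721679686 area-r 0.023006728406878518
hole [ 0.5666265  -0.04920817] r 0.007850088119506837 area-r 0.00743147127108002
```

View pics/f_wrist.png

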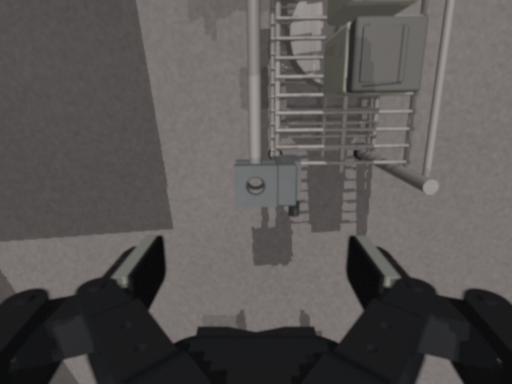

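The wrist view shows the fork's hole at (255,185), with the bar's lug inside the fork and concentric with it. The hole is at about (566.7, -49.7), and the plate edges agree. Next, the pin.

{"fn": "step_arm", "kwargs": {"deltas": [[-10, -37, 0, 0, 0, 0, 1], [-10, -37, 0, 0, 0, 0, 1], [-10, -37, 0, 0, 0, 0, 1], [-10, -37, 0, 0, 0, 0, 1], [-10, -37, 0, 0, 0, 0, 1]]}}

```text
clock: 11.95
tcp_pos: [0.5154, -0.2345, 0.2575]
orientation: [0.0, 0.733, 0.68, 0.0]
wrist_force: [1.5, 0.5, 0.5]
finger_gap: 0.0853
grip_force: 0.0
```

{"fn": "step_arm", "kwargs": {"deltas": [[-10, -37, -10, 0, 0, 0, 1], [-10, -37, -25, 0, 0, 0, 1], [-9, -37, -25, 0, 0, 0, 1], [0, 0, 0, 0, 0, 0, 1], [0, 0, 0, 0, 0, 0, 1]]}}

```text
clock: 12.45
tcp_pos: [0.4864, -0.3449, 0.1965]
orientation: [-0.001, 0.734, 0.679, 0.0]
wrist_force: [0.5, -0.1, -0.9]
finger_gap: 0.0852
grip_force: 0.0
```

```bash
python3 - <<'E'
from h import *
c,P=cam('wrist','g_wrist');s=get_state();print(s['tcp_pos'],s['orientation'])
A=P.reshape(-1,3);A=A[(abs(A[:,0]-.487)<.05)&(abs(A[:,1]+.346)<.05)]
for n,a,b in(('top',.088,.096),('side',.067,.088),('flange',.0625,.0665),('stand',.055,.062)):
    Q=A[(A[:,2]>a)&(A[:,2]<b)]
    if len(Q)>5:print(n,len(Q),cv2.minAreaRect((Q[:,:2]*1000).astype(np.float32)),cv2.minEnclosingCircle((Q[:,:2]*1000).astype(np.float32)),np.median(Q[:,2]))
E
```

```text
[ 0.48713836 -0.3446304   0.19756434] [-3.04708680e-04  7.33415782e-01  6.79780203e-01  2.69766357e-04]
top 364 ((487.7003479003906, -346.7919006347656), (17.148218154907227, 17.263835906982422), 65.60132598876953) ((487.6664733886719, -346.84942626953125), 8.90510368347168) 0.09354869984484852
side 102 ((485.29925537109375, -341.3221130371094), (20.478525161743164, 12.095023155212402), 9.081871032714844) ((485.6533203125, -343.53704833984375), 10.923319816589355) 0.07764224820390572
flange 367 ((487.6743469238281, -346.6608581542969), (48.99054718017578, 50.06573486328125), 83.24400329589844) ((488.26495361328125, -346.775390625), 33.475284576416016) 0.06304722209133484
stand 1600 ((487.611572265625, -346.9488830566406), (50.48023986816406, 50.05467987060547), 82.44898986816406) ((487.64013671875, -346.83294677734375), 35.0219612121582) 0.061325555939402254
```

View pics/g_wrist.png

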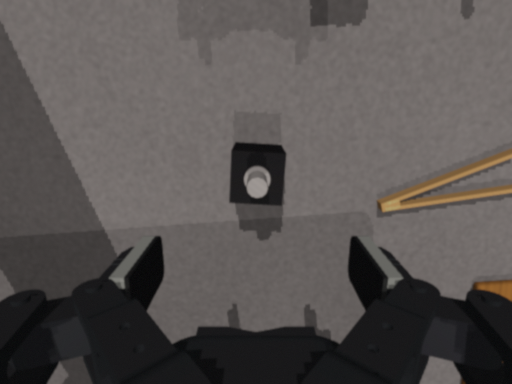

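The wrist view shows the pin's grip at (257,185) on the stand, and the tongs well clear at (380,205). The pin is at (487.7, -346.8).

{"fn": "step_arm", "kwargs": {"deltas": [[1, -2, -30, 0, 0, 0, 1], [0, 0, -40, 0, 0, 0, 1], [0, 0, -35, 0, 0, 0, 1], [0, 0, -20, 0, 0, 0, 1], [0, 0, -5, 0, 0, 0, 1]]}}

```text
clock: 13.0
tcp_pos: [0.4878, -0.3451, 0.0658]
orientation: [-0.002, 0.733, 0.68, 0.0]
wrist_force: [-0.3, 0.3, 0.3]
finger_gap: 0.0853
grip_force: 0.0
```

{"fn": "step_arm", "kwargs": {"deltas": [[0, 0, 0, 0, 0, 0, 1], [0, 0, 0, 0, 0, 0, 1]]}}

```text
clock: 13.2
tcp_pos: [0.4895, -0.3481, 0.0694]
orientation: [0.002, 0.733, 0.68, 0.0]
wrist_force: [-0.0, 0.4, 0.2]
finger_gap: 0.0854
grip_force: 0.0
```

```bash
python3 - <<'E'
from h import *
for _ in range(4):
  s=get_state();print(s['tcp_pos'],s['wrist_force'])
E
```

```text
[ 0.48948014 -0.34813394  0.06938372] [-0.01327347  0.38539141  0.18002038]
[ 0.48948014 -0.34813394  0.06938372] [-0.01327347  0.38539141  0.18002038]
[ 0.48948014 -0.34813394  0.06938372] [-0.01327347  0.38539141  0.18002038]
[ 0.48948014 -0.34813394  0.06938372] [-0.01327347  0.38539141  0.18002038]
```

{"fn": "step_arm", "kwargs": {"deltas": [[0, 0, 0, 0, 0, 0, 1], [-1, 0, 0, 0, 0, 0, 0], [0, 0, 0, 0, 0, 0, -0.5], [0, 0, 0, 0, 0, 0, -1], [0, 0, 0, 0, 0, 0, -1]], "newtons": 60}}

```text
clock: 13.7
tcp_pos: [0.487, -0.3482, 0.0674]
orientation: [0.0, 0.734, 0.679, 0.0]
wrist_force: [-0.4, 0.9, 0.2]
finger_gap: 0.0282
grip_force: 0.0
```

{"fn": "step_arm", "kwargs": {"deltas": [[0, 0, 0, 0, 0, 0, -1], [0, 0, 0, 0, 0, 0, -1], [0, 0, 0, 0, 0, 0, -1]]}}

```text
clock: 14.0
tcp_pos: [0.4871, -0.3482, 0.0675]
orientation: [0.0, 0.734, 0.679, 0.0]
wrist_force: [0.5, -0.3, 2.3]
finger_gap: 0.0161
grip_force: 58.5
```

{"fn": "step_arm", "kwargs": {"deltas": [[0, 0, 10, 0, 0, 0, -1], [0, 0, 25, 0, 0, 0, -1], [0, 0, 40, 0, 0, 0, -1], [0, 0, 45, 0, 0, 0, -1], [0, 0, 45, 0, 0, 0, -1]]}}

```text
clock: 14.5
tcp_pos: [0.4866, -0.3475, 0.2341]
orientation: [-0.0, 0.734, 0.679, 0.0]
wrist_force: [-0.4, 0.0, 0.2]
finger_gap: 0.0159
grip_force: 58.7
```

{"fn": "step_arm", "kwargs": {"deltas": [[0, 0, 13, 0, 0, 0, -1], [0, 0, 0, 0, 0, 0, -1], [0, 0, 0, 0, 0, 0, -1]]}}

```text
clock: 14.8
tcp_pos: [0.4868, -0.3478, 0.2448]
orientation: [-0.0, 0.734, 0.679, 0.0]
wrist_force: [0.1, 1.0, -1.7]
finger_gap: 0.0162
grip_force: 58.8
```

```bash
cat > p.py <<'E'
from h import *
import sys
T=[]
c,P=cam('wrist',sys.argv[1]);s=get_state();t=s['tcp_pos'];print(t,s['finger_gap'])
A=P.reshape(-1,3)-t;A=A[(abs(A[:,0])<.016)&(abs(A[:,1])<.02)]
for a in np.arange(-.06,.03,.006):
    Q=A[(A[:,2]>a)&(A[:,2]<a+.006)]
    if len(Q)>8:print((a*1000).round(),len(Q),'x',(np.percentile(Q[:,0],[1,99])*1000).round(1),'y',(np.percentile(Q[:,1],[1,50,99])*1000).round(1))
E
python3 p.py h_wrist
```

```text
[ 0.48643342 -0.34747018  0.24383003] 0.01628878689566944
-48.0 51 x [-4.1  6.9] y [2.4 6.  7.1]
-42.0 56 x [-4.6  6.8] y [2. 6. 7.]
-36.0 58 x [-4.4  7.1] y [1.1 5.9 6.9]
-30.0 53 x [-3.2  6.5] y [3.6 6.2 6.8]
-24.0 12 x [-0.8  4.2] y [6.1 6.7 7. ]
-6.0 366 x [-8.1 11.6] y [ 5.5 10.  13. ]
-0.0 157 x [-6.1 10. ] y [ 4.7  8.8 12.4]
6.0 303 x [-15.5  15.7] y [ 4.9  9.  11.1]
12.0 375 x [-15.5  15.7] y [ 4.7  9.  11.1]
18.0 451 x [-15.8  15.7] y [-11.3   9.   11.2]
24.0 1547 x [-14.9  14.8] y [-8.8  3.3 10.9]
```

View pics/h_wrist.png

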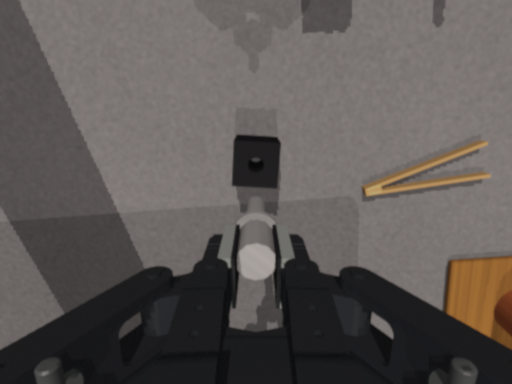

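The wrist view shows the pin upright in the fingers, with its grip at (257,258), and the empty stand hole at (256,163). By the same camera the pin is at about (487.9, -346.5), so moving (+79, +297) takes it over the fork.

{"fn": "step_arm", "kwargs": {"deltas": [[6, 25, 0, 0, 0, 0, -1], [10, 38, 0, 0, 0, 0, -1], [10, 38, 0, 0, 0, 0, -1], [11, 38, 0, 0, 0, 0, -1], [11, 38, 0, 0, 0, 0, -1]]}}

```text
clock: 15.35
tcp_pos: [0.5341, -0.1691, 0.243]
orientation: [-0.002, 0.734, 0.679, -0.001]
wrist_force: [0.9, 0.8, -1.6]
finger_gap: 0.0162
grip_force: 58.8
```

{"fn": "step_arm", "kwargs": {"deltas": [[11, 38, 0, 0, 0, 0, -1], [10, 38, 0, 0, 0, 0, -1], [7, 32, 0, 0, 0, 0, -1], [3, 12, 0, 0, 0, 0, -1], [0, 0, 0, 0, 0, 0, -1]]}}

```text
clock: 15.85
tcp_pos: [0.5654, -0.0494, 0.2436]
orientation: [-0.001, 0.733, 0.681, -0.001]
wrist_force: [-0.6, -0.6, -1.0]
finger_gap: 0.0162
grip_force: 58.8
```

{"fn": "step_arm", "kwargs": {"deltas": [[0, 0, 0, 0, 0, 0, -1], [0, 0, 0, 0, 0, 0, -1]]}}

```text
clock: 16.05
tcp_pos: [0.5657, -0.0524, 0.2448]
orientation: [-0.0, 0.734, 0.679, -0.0]
wrist_force: [0.3, 0.1, -1.3]
finger_gap: 0.0158
grip_force: 58.8
```

```bash
python3 p.py i_wrist; python3 f.py i2_wrist
```

```text
[ 0.56572815 -0.05243381  0.2449866 ] 0.0162246513003827
-54.0 18 x [-4.5  6.3] y [2.5 6.2 7.2]
-48.0 45 x [-4.5  6.1] y [3.2 6.5 7.5]
-42.0 57 x [-5.1  6.5] y [1.4 6.3 7.4]
-36.0 58 x [-4.8  6.4] y [2.3 6.3 7.6]
-30.0 51 x [-3.6  5.8] y [4.3 6.8 7.5]
-6.0 397 x [-8.5 11.2] y [ 5.9 10.2 13.5]
-0.0 178 x [-12.2  13.8] y [ 4.9  9.2 11.1]
6.0 311 x [-15.3  15.6] y [ 5.1  9.4 11.6]
12.0 387 x [-15.5  15.5] y [-9.6  9.4 11.5]
18.0 459 x [-15.7  15.7] y [-10.2   9.4  11.5]
24.0 1530 x [-14.9  15.1] y [-8.1  3.4 11.4]
[ 0.56584445 -0.05240347  0.24514834]
2464 ((574.74755859375, -50.034088134765625), (34.72169494628906, 50.0599479675293), 85.95030212402344) 0.16352701732204075
outer [ 0.574 -0.05 ] r 0.029584674835205077 area-r 0.02193184959732035
hole [ 0.56654167 -0.04952083] r 0.007872873783111573 area-r 0.00737503910509329
```

View pics/i_wrist.png

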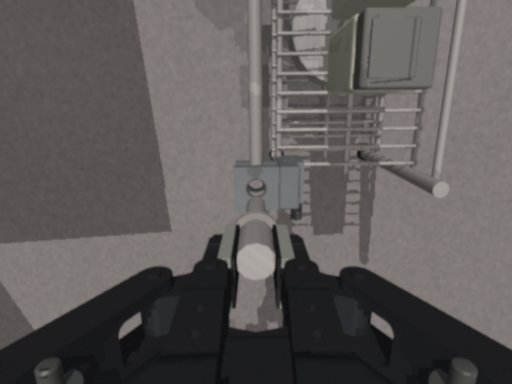

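The wrist view shows the pin tip at (256,198), just in front of the fork hole at (257,187). It needs about +1.2 mm in y. Then lower.

{"fn": "step_arm", "kwargs": {"deltas": [[0, 1.2, -10, 0, 0, 0, -1], [0, 0, -6, 0, 0, 0, -1], [0, 0, -5, 0, 0, 0, -1], [0, 0, -4, 0, 0, 0, -1], [0, 0, 0, 0, 0, 0, -1]]}}

```text
clock: 16.65
tcp_pos: [0.5656, -0.0497, 0.2194]
orientation: [-0.001, 0.734, 0.679, -0.0]
wrist_force: [-0.1, -0.4, -0.2]
finger_gap: 0.0162
grip_force: 58.8
```

{"fn": "step_arm", "kwargs": {"deltas": [[0, 0, -3, 0, 0, 0, -1], [0, 0, -3, 0, 0, 0, -1], [0, 0, -3, 0, 0, 0, -1], [0, 0, 0, 0, 0, 0, -1]]}}

```text
clock: 17.05
tcp_pos: [0.5658, -0.0497, 0.2108]
orientation: [-0.0, 0.734, 0.679, -0.0]
wrist_force: [-0.5, 0.7, -0.8]
finger_gap: 0.0161
grip_force: 58.8
```

{"fn": "step_arm", "kwargs": {"deltas": [[0, 0, -4, 0, 0, 0, -1], [0, 0, -4, 0, 0, 0, -1], [0, 0, -4, 0, 0, 0, -1], [0, 0, -4, 0, 0, 0, -1], [0, 0, 0, 0, 0, 0, -1]]}}

```text
clock: 17.55
tcp_pos: [0.5656, -0.0497, 0.1945]
orientation: [-0.001, 0.734, 0.679, -0.0]
wrist_force: [-0.2, -0.1, -0.2]
finger_gap: 0.016
grip_force: 58.8
```

{"fn": "step_arm", "kwargs": {"deltas": [[0, 0, -4, 0, 0, 0, -1], [0, 0, -4, 0, 0, 0, -1], [0, 0, -3, 0, 0, 0, -1], [0, 0, 0, 0, 0, 0, -1]]}}

```text
clock: 17.95
tcp_pos: [0.5654, -0.0497, 0.1836]
orientation: [-0.001, 0.734, 0.679, -0.0]
wrist_force: [-0.5, 0.1, -2.0]
finger_gap: 0.0162
grip_force: 59.0
```

{"fn": "step_arm", "kwargs": {"deltas": [[0, 0, -3, 0, 0, 0, -1], [0, 0, -3, 0, 0, 0, -1], [0, 0, -3, 0, 0, 0, -1], [0, 0, -2, 0, 0, 0, -1], [0, 0, 0, 0, 0, 0, -1]]}}

```text
clock: 18.45
tcp_pos: [0.5653, -0.0497, 0.1725]
orientation: [-0.001, 0.734, 0.679, -0.001]
wrist_force: [-3.9, 0.2, -1.5]
finger_gap: 0.0158
grip_force: 58.9
```

{"fn": "step_arm", "kwargs": {"deltas": [[0, 0, -1, 0, 0, 0, -1], [0, 0, -1, 0, 0, 0, -1], [0, 0, -1, 0, 0, 0, -1], [0, 0, 0, 0, 0, 0, -1]]}}

```text
clock: 18.85
tcp_pos: [0.5658, -0.0498, 0.1701]
orientation: [-0.0, 0.734, 0.679, -0.0]
wrist_force: [-3.3, -0.7, -0.8]
finger_gap: 0.0162
grip_force: 59.0
```

{"fn": "step_arm", "kwargs": {"deltas": [[0, 0, -1, 0, 0, 0, -1], [0, 0, -1, 0, 0, 0, -1], [0, 0, 0, 0, 0, 0, -1]]}}

```text
clock: 19.15
tcp_pos: [0.566, -0.0498, 0.1695]
orientation: [0.0, 0.734, 0.679, 0.0]
wrist_force: [-6.7, 0.8, 6.8]
finger_gap: 0.0156
grip_force: 59.9
```

```bash
cat > q.py <<'E'
from h import *
s=get_state();t=s['tcp_pos'];print(t,s['wrist_force'])
for nm in('scene','side','wrist'):
  c,P=cam(nm,'q_'+nm);A=P.reshape(-1,3);A=A[(abs(A[:,0]-.567)<.014)&(abs(A[:,1]+.05)<.014)]
  Q=A[(A[:,2]>.157)&(A[:,2]<.205)];h,e=np.histogram(Q[:,2],np.arange(.157,.206,.003));print(nm,list(zip((e[:-1]*1000).round().astype(int).tolist(),h.tolist())))
E
python3 q.py
```

```text
[ 0.56602073 -0.04981858  0.1695004 ] [-6.67697681  0.77085956  6.75327798]
scene [(157, 1), (160, 11), (163, 9), (166, 3), (169, 2), (172, 2), (175, 2), (178, 1), (181, 2), (184, 2), (187, 1), (190, 0), (193, 0), (196, 0), (199, 0), (202, 0)]
side [(157, 7), (160, 22), (163, 13), (166, 6), (169, 5), (172, 9), (175, 6), (178, 12), (181, 9), (184, 7), (187, 9), (190, 12), (193, 17), (196, 6), (199, 10), (202, 8)]
wrist [(157, 0), (160, 76), (163, 373), (166, 323), (169, 68), (172, 96), (175, 136), (178, 143), (181, 184), (184, 168), (187, 204), (190, 210), (193, 1107), (196, 393), (199, 158), (202, 157)]
```

{"fn": "step_arm", "kwargs": {"deltas": [[0, 0, -1, 0, 0, 0, -1], [0, 0, -1, 0, 0, 0, -1], [0, 0, 0, 0, 0, 0, -1]]}}

```text
clock: 19.6
tcp_pos: [0.566, -0.0498, 0.1694]
orientation: [0.001, 0.734, 0.679, 0.001]
wrist_force: [-11.2, 1.3, 18.2]
finger_gap: 0.0159
grip_force: 61.0
```

```bash
cat > r.py <<'E'
from h import *
s=get_state();t=s['tcp_pos'];print(t,s['wrist_force'])
c,P=cam('wrist','r_wrist');A=P.reshape(-1,3)
Q=A[(abs(A[:,0]-.567)<.005)&(abs(A[:,1]+.05)<.006)&(A[:,2]>.185)&(A[:,2]<.205)];print('top',np.median(Q[:,2]),Q.mean(0))
F=A[(abs(A[:,0]-.567)<.008)&(A[:,1]>-.0435)&(A[:,1]<-.038)&(A[:,2]>.157)&(A[:,2]<.18)];print('flange top',np.percentile(F[:,2],[5,50,95]) if len(F) else 0)
F=A[(abs(A[:,0]-.567)<.012)&(A[:,1]>-.0365)&(A[:,1]<-.034)&(A[:,2]>.157)&(A[:,2]<.18)];print('fork top',np.percentile(F[:,2],[5,50,95]) if len(F) else 0)
F=A[(abs(A[:,0]-.567)<.02)&(A[:,1]>-.05)&(A[:,1]<-.03)&(A[:,2]>.1655)&(A[:,2]<.1685)];print('flange',len(F),cv2.minAreaRect((F[:,:2]*1000).astype(np.float32)),F[:,1].max() if len(F) else 0)
E
python3 r.py
```

```text
[ 0.56603464 -0.04980959  0.16938218] [-11.17399068   1.26899222  18.16831828]
top 0.19556287205034611 [ 0.567014   -0.04986547  0.19555785]
flange top [0.16625245 0.16968952 0.17914838]
fork top [0.16260773 0.16356488 0.16446571]
flange 323 ((566.6385498046875, -40.54459762573242), (9.022171020507812, 22.11355209350586), 78.29170989990234) -0.03388362873814592
```

The pin top minus the fork top measures 32.0 mm, exactly the seated value, and the push is stiff at 18 N. I'll ease off, release and rise.

{"fn": "step_arm", "kwargs": {"deltas": [[-0.5, 0, 1, 0, 0, 0, -1], [-0.5, 0, 1, 0, 0, 0, -1], [0, 0, 0, 0, 0, 0, -1], [0, 0, 0, 0, 0, 0, -0.2], [0, 0, 0, 0, 0, 0, 0]]}}

```text
clock: 20.15
tcp_pos: [0.5664, -0.05, 0.1684]
orientation: [0.001, 0.734, 0.679, 0.001]
wrist_force: [0.4, 0.2, -0.5]
finger_gap: 0.0421
grip_force: 0.0
```

{"fn": "step_arm", "kwargs": {"deltas": [[0, 0, 0, 0, 0, 0, 0.2], [0, 0, 0, 0, 0, 0, 0.2], [0, 0, 15, 0, 0, 0, 0.2], [0, 0, 40, 0, 0, 0, 0.2], [0, 0, 35, 0, 0, 0, 0.2]]}}

```text
clock: 20.65
tcp_pos: [0.5648, -0.0497, 0.2589]
orientation: [-0.0, 0.734, 0.679, -0.0]
wrist_force: [0.8, -0.4, 0.2]
finger_gap: 0.051
grip_force: 0.0
```

{"fn": "step_arm", "kwargs": {"deltas": [[-20, 0, 10, 0, 0, 0, 0.2], [0, 0, 0, 0, 0, 0, 0.2], [0, 0, 0, 0, 0, 0, 0.2]]}}

```text
clock: 20.95
tcp_pos: [0.5453, -0.0499, 0.2682]
orientation: [0.0, 0.734, 0.679, 0.0]
wrist_force: [1.1, -0.0, -0.2]
finger_gap: 0.051
grip_force: 0.0
```

```bash
python3 r.py; python3 g.py; python3 - <<'E'
from h import *
for nm in('wrist','scene'):
  c,P=cam(nm,'k_'+nm)
  for n,x,y,z in (('A',.652,.036,.205),('B',.66,.147,.205),('J',.656,.092,.205)):
    Q=P.reshape(-1,3);Q=Q[(abs(Q[:,2]-z)<.006)&(abs(Q[:,0]-x)<.035)&(abs(Q[:,1]-y)<.028)]
    if len(Q)>50:print(nm,n,len(Q),cv2.minAreaRect((Q[:,:2]*1000).astype(np.float32)),np.median(Q[:,2]))
E
```

```text
[ 0.5453174  -0.04988311  0.26819556] [ 1.06347009 -0.02820427 -0.19610432]
top 0.19580107028864477 [ 0.56691546 -0.04981362  0.19576686]
flange top [0.16514855 0.16832273 0.17861448]
fork top [0.16263902 0.16367519 0.16444671]
flange 161 ((564.88427734375, -41.87767791748047), (25.881206512451172, 16.007343292236328), 0.4537058174610138) -0.03397673165262849
[ 0.5451832  -0.04983604  0.26748268] [-0.06420163 -0.46863526 -0.24578622]
scene 224 bar x at y=40 574.4523 slope deg 3.7797415
side 185 bar x at y=40 569.02765 slope deg 3.9358733
wrist A 5054 ((652.4546508789062, 35.76786422729492), (41.91405487060547, 42.941253662109375), 85.57939147949219) 0.20530198782459894
scene A 202 ((652.3839111328125, 36.1843147277832), (41.88888168334961, 43.32148361206055), 86.3008804321289) 0.20479724664080723
scene B 201 ((660.3650512695312, 147.67884826660156), (42.33245849609375, 45.93026351928711), 86.22042083740234) 0.20471459647361534
scene J 201 ((656.9420166015625, 90.34782409667969), (42.158935546875, 45.11864471435547), 86.4283218383789) 0.2046141394964267
```

View pics/k_wrist.png

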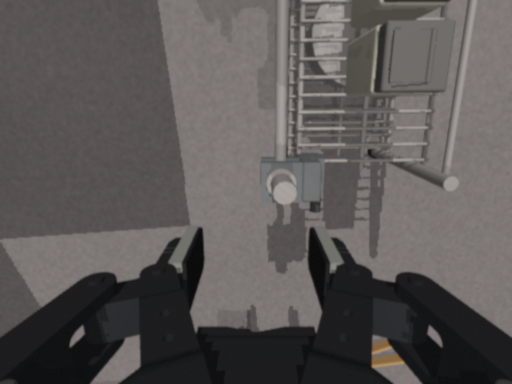

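The wrist view shows the pin at (284,188), flange on the fork and released, with the bar shut along x≈283. The jar row is unchanged. I'll hand it in.

```bash
python3 -c "
from workcell import *
print(hand_in())"
```

```text
the job is handed in; nothing more can be done
None
```

I handed the job in at about 21 s: the jar stands in the gap within about 2 mm of its place, the guard bar is shut against its stop, and the pin is seated on the fork and released; no verdict came back.

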